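Start the tube warmer from its control pod

TASK

Start the tube warmer using only closed fingertips: push its lid fully shut, then press down the raised end of the rocker switch on the control pod until it has tipped right over, then press the square key fully in (it stays down), and last press the round key fully in and keep it down for about two seconds before letting go. Keep to this order, leave the narrow bar-shaped key alone, and do not lift the pod, push it out of its place or disturb the loose things round about.

Things in the scene. Friction and masses are not known exactly. Their poses are not given: they have to be found in the camera images.
- warmer: white dry-block tube warmer, fixed to the worktop, 150 (x) x 160 (y) x 93 mm high with the lid shut. Origin: centre of its underside; z up, its front is -x. The lid's hinge line runs along y at x = +75 mm, z = 83 mm
- block_lid (a joint): angle of the grey lid plate in rad: 0 shut, growing as the front edge rises; starts standing ajar between 0.25 and 0.5. The plate is 154 mm from back to front, 162 mm wide, 10 mm thick; its stiff hinge keeps it where it is left, and less than 3 N down near the front edge moves it
- lid_press (a point): point on the top of the lid, mid-width, 27 mm behind its front edge; moves with the lid
- lid_shut_point (a point): where lid_press lies once the lid is shut (fixed to the warmer: 50 mm in front of its centre, 94 mm above the worktop)
- control_pod: flat grey control pod, loose on rubber feet, about 0.9 kg, 130 (x) x 180 (y) mm, face 44 mm above the worktop. Origin: centre of its underside; z up, its near side is -x. Near row of keys at x = -30 mm: square at y = +55 (left), bar in the middle (y = 0), round at y = -55 mm (right). White rocker behind them at x = +35 mm, y = 0. All keys are white and stand 14 mm above the face
- power_rocker (a joint): rocker angle in rad: 0 off (left, +y end down; right, -y end raised), 0.4 fully over (right end down). Paddle 22 (x) x 62 (y) mm, 8 mm thick, pivot 59 mm above the worktop along the pod's x; stays where it is left; about 1 to 3 N at its raised end tips it
- rocker_raised_end (a point): top of the rocker's initially raised (right, -y) end, 26 mm from its pivot; moves with the rocker and sinks about 10 mm when it is tipped right over
- square_key (a joint): travel of the square key in m: 0 up, 0.006 fully in; stays down once pressed, moves at about 2.5 N
- square_top (a point): centre of the top of the square key, 28 x 28 mm; moves with it
- round_key (a joint): travel of the round key in m: 0 up, 0.006 fully in; springs back, 1.4 N at first, 4 N fully in
- round_top (a point): centre of the top of the round key, 30 mm across; moves with it
- bar_key (a joint): travel of the bar key in m (0 up, 0.006 in; springs back); not to be pressed
- bar_top (a point): centre of the top of the narrow bar key, 32 (x) x 12 (y) mm, between the other two keys
- petri_dish: flat round petri dish 66 mm wide, 16 mm high, loose. Origin: centre of its underside. Not to be disturbed
- tape_roll: roll of tape lying flat, 66 mm wide, 19 mm high, loose. Origin: centre of its underside. Not to be disturbed
- marker: marker pen lying down, 132 mm long, 13 mm thick, loose. Origin: centre of its underside. Not to be disturbed
- tweezers: steel forceps lying flat, 137 mm long, 9 mm high, loose. Origin: centre of its underside. Not to be disturbed
- petri_dish_2: second flat round petri dish, like the first, at the back on the right. Origin: centre of its underside. Not to be disturbed

How it is judged (in metres and radians):
On the way, in this order (a step that is already met when the one before it is completed fails the run):
1. the lid is pushed shut (value of joint block_lid below 0.03 rad), for 0.1 s.
2. the rocker is tipped right over (value of joint power_rocker above 0.33 rad), for 0.1 s.
3. the square key is pressed in (value of joint square_key above 0.0045 m), for 0.1 s.
4. the round key is held in (value of joint round_key above 0.0042 m), for 1.5 s.
At the end, for the whole second after the job is handed in: Lid within 0.03 rad of shut, rocker beyond 0.33 rad, square key in by more than 4.5 mm, round and bar keys up again (within 1 mm), pod at rest on the worktop within 30 mm of where it stood, every bystander within 30 mm of where it stood (value of joint block_lid below 0.03 rad and value of joint power_rocker above 0.33 rad and value of joint square_key above 0.0045 m and value of joint each of round_key, bar_key below 0.001 m and linear speed of control_pod below 0.01 m/s and height (world z) of control_pod below 0.004 m and distance of each of control_pod, petri_dish, tape_roll, marker, tweezers, petri_dish_2 from where it was at the start of the episode below 0.03 m); the robot touches nothing.
It fails at once if out of order: rocker tipped before the lid is shut, square key pressed before the rocker is over, or round key pressed before the square key ((value of joint power_rocker above 0.2 rad and value of joint block_lid above 0.06 rad) or (value of joint square_key above 0.003 m and value of joint power_rocker below 0.25 rad) or (value of joint round_key above 0.003 m and value of joint square_key below 0.003 m)).
It fails at once if bar key pressed (value of joint bar_key above 0.003 m).
It fails at once if pod lifted, tipped or pushed away (height (world z) of control_pod above 0.012 m or angle between control_pod's own z axis and vertical above 0.15 rad or distance of control_pod from where it was at the start of the episode above 0.04 m).
It fails at once if a bystander lifted or pushed away (distance of any of petri_dish, tape_roll, marker, tweezers, petri_dish_2 from where it was at the start of the episode above 0.03 m or height (world z) of any of petri_dish, tape_roll, marker, tweezers, petri_dish_2 above 0.012 m).
It also fails if it takes over 54 s, if anything falls off the work surface, if the arm or the gripper's body presses on something with over 40 N, if the wrist force passes 120 N, or if a joint passes its speed limit or range.

ROBOT

A 6-joint arm with a two-finger parallel gripper is mounted at the origin on a cart in front of the work surface, level with it; the furniture and walls round the work are solid. World frame = base frame: x ahead of the robot, y to its left, z up, the work surface at z = 0. Lengths are in mm, angles in degrees, forces in N, time in s.
With the tool pointing down it reaches from about 300 to 850 mm from the base axis. Payload 4.2 kg.
Tool frame: the origin (TCP) lies midway between the tips of the shut fingers; the grasp point (between the pads) lies 19 mm behind it; y points along the fingers, z is the direction in which the jaws open and shut, and the axes are right-handed (so a half turn about y gives the same grasp; the last joint's range is limited). The gripper opens to 91 mm and grips with 3 to 60 N. Pads are 32 mm wide; open, the fingers measure 118 mm over their backs; the gripper's body (76 mm by 178 mm) begins 60 mm behind the grasp point.
Start: joints at [68.354, 18.312, 89.639, -0, 72.044, -1.146], TCP at [201.376, 538.601, 213.976] pointing down, gripper open.
Joint ranges: [-177.97, 177.97], [-48.28, 115.42], [12.27, 149.76], [-77.06, 257.06], [2.81, 150.46], [-146.56, 146.56]. Speed limits (degrees/s): [147.25, 147.25, 180, 180, 180, 180].

INTERFACE

Orientations are given as [roll, pitch, yaw] about the fixed x, y, z axes, in that order (R = Rz(yaw) Ry(pitch) Rx(roll)).
In Python, from workcell import env gives the robot as it stands.
- The arm moves only by the shell command python3 -m handwheel 'ROWS' [FORCE]. ROWS is JSON, a list of rows, each a list of 3 entries, a list of its own where there are three numbers: the opening, from 0 (shut) to 1 (fully open), then the shift along the tool's x, y, z in mm, then the turn, a rotation vector about the tool's x, y, z in degrees. A call has exactly 10 rows; each row shifts and turns the commanded pose from where the row before left it, along the tool's axes as they then stand; what a row does not reach is not made up. A row lasts 1/12 s, in which the tool goes at most 41.7 mm and 7.16 degrees, less where a joint would pass 70% of its speed; a pose out of reach is approached as far as the arm can. A call is refused whole if a number of a shift passes 41.7 or a number of a turn 7.16, either way. A call with a gripper value outside its range is refused whole. The fingers move at their own pace and stop on an object; FORCE is the grip in N (left out, the last holds). Time passes only in rows, so rows that do not move let the fingers close, or fill a call up. It gives the time, the measured TCP pose, the force and the opening at its end, in the units of the state.
- env.state(): the state, without advancing time (a new reading comes with each control period).
- env.grab_frame(name): name is "side" or "top"; returns the picture (400x640x3 uint8, red, green, blue); there is no depth.
- env.camera_info(name): a dict with "fx", "fy", "cx", "cy" (pixels), "camera_from_world" (4x4, takes a point from world to camera coordinates). Camera axes: x right, y down, z forward; pixel columns grow to the right and rows downward; lengths in mm; the calibration is good to about 2 mm. A picture is of the moment at which its call begins. camera_info takes no time and is no camera call.
- env.job_done(): hands the job in, once; it reports no verdict.
Trained networks look in the newest picture that a camera, given by its name, has taken for a name from the list of things; names that differ only in an ending like _2 or _b are one class to them, and where a whole thing is asked for, a point or a joint stands for the part that bears it (a point fixed in the world has none). Each returns a list of dicts, best first, with "p" (0 to 1); they miss things now and then, are a little off and sometimes report something else, mostly with a low value. They report only what shows in the picture. A call takes as long as a camera call.
- env.masks_of(camera, label): "region" (400x640 bool, what is visible of it) and "location" ([column, row] in pixels, amid what is visible of it).
The state is a dict: "time_s": time; "qpos": joint angles; "qvel": joint speeds; "effort": joint torques, N m; "ee_pos": TCP position; "ee_rot": TCP orientation; "force": force on the tool from outside, world axes, zero at the start; "torque": the same for the moment, N m; "gripper_width": finger opening in mm.
Only numpy, scipy, OpenCV 4.12 (cv2) and the standard library are available. Lean on these libraries where they do the work, as an engineer would, in place of code of your own. Each camera call takes 0.05 s, during which the arm holds its last target.

## Working session

There is one attempt and no reset: what is moved stays moved. The work goes in short steps, Python scripts to look and compute and a shell command to move; the robot and the scene stay as the last step left them, time stands still between calls to the robot, and variables do not carry over. Pictures are saved under pics/ and viewed, and the job is handed in when it is done.

```bash
mkdir -p pics; ls; python3 - <<'E'
from workcell import env
import cv2,json
for n in("side","top"):
    im=env.grab_frame(n); cv2.imwrite(f"pics/{n}0.png",im[:,:,::-1])
    c=env.camera_info(n); print(n,c)
s=env.state(); print(s)
E
```

```text
pics
side {'fx': 443.1950070431843, 'fy': 443.1950070431843, 'cx': 323.7444746692824, 'cy': 193.4885340800548, 'camera_from_world': array([[-9.85020657e-01, -1.71888791e-01,  1.37312858e-02,
         4.99855209e+02],
       [-8.13426133e-02,  3.92969357e-01, -9.15946758e-01,
         1.16220823e+02],
       [ 1.52045006e-01, -9.03343417e-01, -4.01064817e-01,
         1.32125882e+03],
       [ 0.00000000e+00,  0.00000000e+00,  0.00000000e+00,
         1.00000000e+00]])}
top {'fx': 414.24513023576446, 'fy': 414.24513023576446, 'cx': 319.22726568068714, 'cy': 192.66545587111582, 'camera_from_world': array([[ 2.38281205e-03, -9.99953781e-01, -9.31440632e-03,
        -2.80437215e+01],
       [-9.94040089e-01, -1.35334014e-03, -1.09006745e-01,
         5.40842379e+02],
       [ 1.08989101e-01,  9.51863587e-03, -9.93997370e-01,
         1.11581577e+03],
       [ 0.00000000e+00,  0.00000000e+00,  0.00000000e+00,
         1.00000000e+00]])}
{'time_s': 0.1, 'qpos': array([ 6.83544229e+01,  1.83463419e+01,  8.96985290e+01, -7.78493494e-05,
        7.20432590e+01, -1.14679370e+00]), 'qvel': array([-0.11466472, -0.11397595, -0.21917403, -0.00033968,  0.14293902,
       -0.03916336]), 'effort': array([-5.72214958e-04, -4.13335240e+01, -2.32507968e+01,  7.28724548e-02,
        4.22327360e-02, -4.70855593e-05]), 'ee_pos': array([201.2024771 , 538.17639062, 213.22676227]), 'ee_rot': array([-9.00881137e+01,  1.68982412e-03, -2.04987606e+01]), 'force': array([ 0.47607241, -0.04624781, -0.09982831]), 'torque': array([ 0.00425418, -0.01767976, -0.04315134]), 'gripper_width': 90.91616126673713}
```

View pics/side0.png

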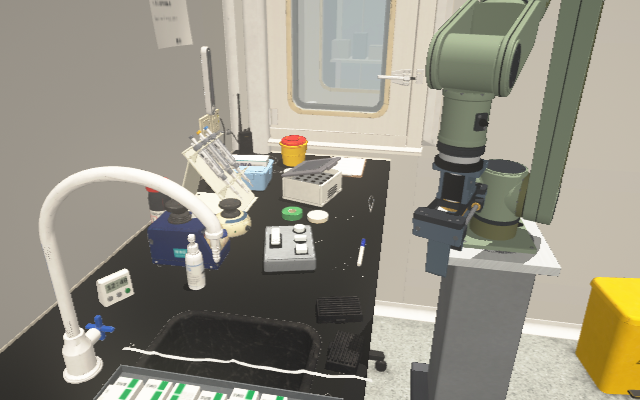

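View pics/top0.png

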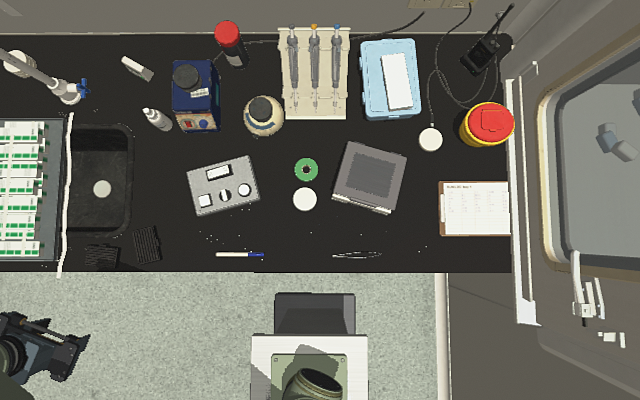

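The side view shows the warmer with its lid ajar at (312,180) and the pod at (289,247). In the top view the pod is at (223,184), with the rocker at (217,171) and the keys at (207,201), (225,195) and (244,190). The warmer is at (370,177). The petri dish, tape, pen and tweezers all lie clear of both.

```bash
cat > h.py <<'E'
from workcell import env
import numpy as np,cv2
def ray(cam,px):
    c=env.camera_info(cam);T=c["camera_from_world"];R=T[:3,:3];t=T[:3,3]
    d=R.T@np.array([(px[0]-c["cx"])/c["fx"],(px[1]-c["cy"])/c["fy"],1]);return -R.T@t,d
def atz(cam,px,z):
    o,d=ray(cam,px);return o+d*(z-o[2])/d[2]
def proj(cam,p):
    c=env.camera_info(cam);T=c["camera_from_world"];q=T[:3,:3]@np.array(p,float)+T[:3,3]
    return np.array([c["fx"]*q[0]/q[2]+c["cx"],c["fy"]*q[1]/q[2]+c["cy"]])
def tri(a,b):
    o1,d1=ray("top",a);o2,d2=ray("side",b)
    A=np.stack([d1,-d2],1);s=np.linalg.lstsq(A,o2-o1,rcond=None)[0]
    p,q=o1+d1*s[0],o2+d2*s[1];return (p+q)/2,np.linalg.norm(p-q)
E
python3 - <<'E'
from h import *
np.set_printoptions(precision=1,suppress=True)
print(env.state()["time_s"])
Z=dict(control_pod=44,power_rocker=63,square_key=58,round_key=58,bar_key=58,warmer=80,block_lid=110,petri_dish=16,tape_roll=19,marker=10,tweezers=5)
for n,z in Z.items():
  for cam in("top","side"):
    for d in env.masks_of(cam,n)[:2]:
        m=d["region"];r=cv2.minAreaRect(np.argwhere(m)[:,::-1].astype(np.float32))
        print(n,cam,round(d["p"],2),np.array(d["location"]),int(m.sum()),"rect",np.round(r[0],1),np.round(r[1],1),round(r[2],1),"xyz",atz(cam,d["location"],z),atz(cam,r[0],z))
for cam in("top","side"):
    im=env.grab_frame(cam)
    (x,y)=(170,130) if cam=="top" else (250,145)
    cv2.imwrite(f"pics/{cam}z.png",cv2.resize(im[y:y+(100),x:x+(250 if cam=="top" else 130)][:,:,::-1],None,fx=3 if cam=="top" else 5,fy=3 if cam=="top" else 5,interpolation=cv2.INTER_CUBIC))
im=env.grab_frame("side");cv2.imwrite("pics/sidep.png",cv2.resize(im[215:280,255:325][:,:,::-1],None,fx=8,fy=8,interpolation=cv2.INTER_CUBIC))
E
```

```text
0.1
control_pod top 0.8 [225.3 183.7] 3055 rect [223.5 185.4] [47.1 66. ] 74.7 xyz [563.7 230.4  44. ] [558.8 235.1  44. ]
control_pod top 0.27 [304.1 197.4] 445 rect [304.8 198.8] [23.3 22.6] 45.0 xyz [526.3  14.1  44. ] [522.6  12.3  44. ]
control_pod side 0.73 [288.6 248. ] 2260 rect [288.4 248.3] [47.6 52.2] 87.2 xyz [551.3 276.9  44. ] [551.5 278.3  44. ]
power_rocker top 0.67 [214.9 172.7] 151 rect [217.4 171.2] [ 7.9 20.9] 70.0 xyz [591.1 254.9  63. ] [595.2 248.2  63. ]
power_rocker side 0.7 [274.5 231.6] 118 rect [275.5 235.5] [15.  7.] 90.0 xyz [600.4 232.9  63. ] [592.1 252.9  63. ]
square_key side 0.4 [298.4 244.5] 84 rect [300.5 248.5] [9. 9.] 90.0 xyz [525.1 278.1  58. ] [515.6 296.4  58. ]
round_key top 0.54 [245.3 186.4] 96 rect [244. 189.] [10. 10.] 90.0 xyz [554.5 172.7  58. ] [547.5 176.   58. ]
round_key side 0.53 [299.8 226.3] 85 rect [299. 228.] [ 8. 10.] 90.0 xyz [543.4 181.2  58. ] [543.4 191.3  58. ]
bar_key side 0.22 [274.9 233.4] 138 rect [275. 236.] [16.  8.] 90.0 xyz [599.3 233.5  58. ] [595.3 247.1  58. ]
warmer top 0.82 [370.8 178.4] 3824 rect [370.5 17
[... 795 characters left out ...]
16. ]
petri_dish top 0.69 [305.7 196.1] 429 rect [304.  197.5] [23. 22.] 90.0 xyz [532.7  10.9  16. ] [528.7  15.6  16. ]
petri_dish side 0.61 [314.4 216.8] 215 rect [317.  216.5] [13. 18.] 90.0 xyz [530.9  34.1  16. ] [523.5  30.5  16. ]
tape_roll top 0.7 [306.7 170.9] 395 rect [306. 170.] [22.6 21.2] 45.0 xyz [603.5   8.4  19. ] [606.   10.4  19. ]
tape_roll side 0.7 [292.7 214. ] 269 rect [291.5 213. ] [14. 21.] 90.0 xyz [599.4  34.4  19. ] [604.7  28.3  19. ]
marker top 0.76 [240.6 253.6] 171 rect [239.5 253.5] [45.  3.] -0.0 xyz [372.8 190.7  10. ] [373.1 193.8  10. ]
marker top 0.74 [370.2 178.2] 3512 rect [371.1 176.1] [64.9 57.7] 15.3 xyz [ 584.2 -170.5   10. ] [ 590.2 -173.    10. ]
```

View pics/topz.png

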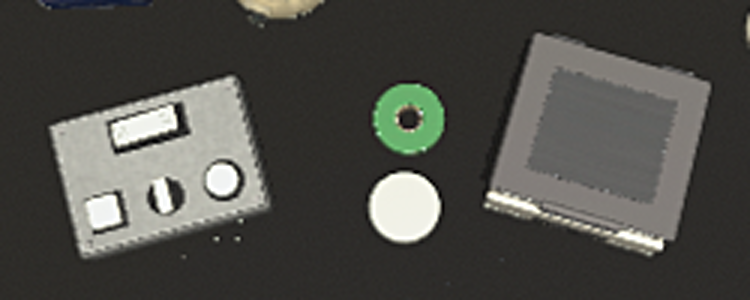

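View pics/sidez.png

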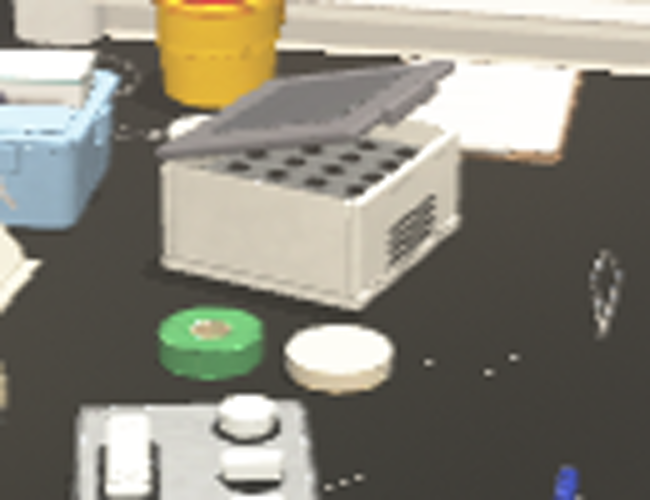

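View pics/sidep.png

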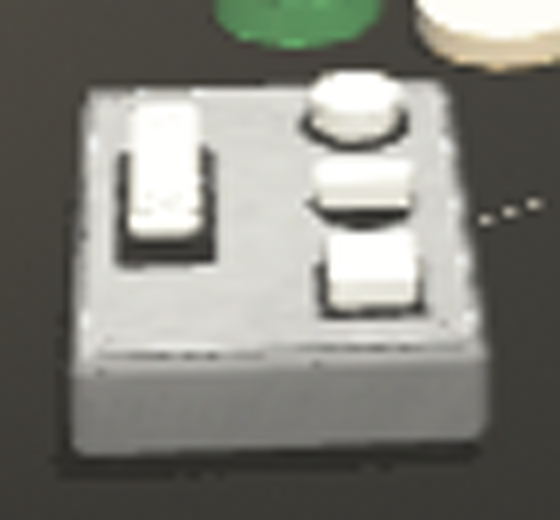

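```bash
cat > fit.py <<'E'
from h import *
from scipy.optimize import least_squares
np.set_printoptions(precision=1,suppress=True)
T=lambda u,v:("top",(170+u/3-.3,130+v/3-.3)); S=lambda u,v:("side",(250+u/5-.4,145+v/5-.4)); P=lambda u,v:("side",(255+u/8-.45,215+v/8-.45))
def W(p,l): x,y,a=p[:3];c,s=np.cos(a),np.sin(a); return np.array([x+c*l[0]-s*l[1],y+s*l[0]+c*l[1],l[2]])
def lid(p,l):
    a=p[3];dx,dz=l[0]-75,l[2]-83; return W(p,[75+dx*np.cos(a)+dz*np.sin(a),l[1],83-dx*np.sin(a)+dz*np.cos(a)])
def res(f,obs): return lambda p:np.concatenate([proj(o[0],f(p,l,k))-o[1] for o,l,k in obs])
E
python3 - <<'E'
from fit import *
pod=[(T(103,212),(-30,55,58),0),(T(165,195),(-30,0,58),0),(T(222,180),(-30,-55,58),0),(T(146,127),(35,0,63),0),
 (P(373,256),(-30,55,58),0),(P(362,170),(-30,0,58),0),(P(355,92),(-30,-55,58),0),(T(50,127),(65,90,44),0),(T(235,75),(65,-90,44),0),(P(85,95),(65,-90,44),0),(P(440,90),(-65,-90,44),0),(P(483,350),(-65,90,44),0)]
f=lambda p,l,k:W(p,l)
r=least_squares(res(f,pod),[560,235,.25]);p=r.x
print("pod",p[:2],np.degrees(p[2]));print(r.fun.reshape(-1,2))
for n,l in dict(sq=(-30,55,58),bar=(-30,0,58),rnd=(-30,-55,58),rock=(35,-26,72)).items(): print(n,W(p,l))
g=lambda p,l,k: lid(p,l) if k else W(p,l)
w=[(T(535,33),(77,81,93),1),(T(712,82),(77,-81,93),1),(T(677,240),(-77,-81,93),1),(T(487,190),(-77,81,93),1),
 (S(163,267),(75,80,0),0),(S(362,307),(-75,80,0),0),(S(460,222),(-75,-80,0),0),(S(355,205),(-75,80,83),0),(S(455,63),(-77,-81,93),1),(S(370,127),(-77,81,93),1)]
r=least_squares(res(g,w),[577,-165,-.27,.35]);p=r.x
print("warmer",p[:2],np.degrees(p[2]),"lid",p[3]);print(r.fun.reshape(-1,2))
print("press",lid(p,(-50,0,93)),"shut",W(p,(-50,0,93)),"front edge",lid(p,(-77,0,93)))
E
```

```text
pod [560.3 238.5] 15.349077724214503
[[-0.1 -0.1]
 [-1.   0.2]
 [-0.3 -0.1]
 [-0.8 -0.4]
 [-0.  -0.6]
 [ 0.3 -0.5]
 [ 0.3 -0.4]
 [-1.3 -1.2]
 [ 0.3 -0.8]
 [-0.2 -1.1]
 [ 1.4 -2. ]
 [ 1.1 -0.8]]
sq [516.8 283.6  58. ]
bar [531.4 230.5  58. ]
rnd [545.9 177.5  58. ]
rock [600.9 222.7  72. ]
warmer [ 575.1 -160.3] -15.432146662565403 lid 0.24526250339770433
[[-0.1 -0.2]
 [ 0.4 -0.5]
 [ 0.3  0.5]
 [ 1.3 -0. ]
 [ 0.3  1.7]
 [ 0.1  2.3]
 [-0.3  2.2]
 [ 1.8 -0.6]
 [ 0.6 -0.6]
 [-2.6  1.3]]
press [ 532.8 -148.6  123.1] shut [ 526.9 -147.    93. ] front edge [ 507.6 -141.6  129.6]
```

The fits agree to about 1–2 px. Measured positions in mm:

| Thing | x, y | Angle |
|---|---|---|
| Pod | (560, 238) | yaw 15.3° |
| Warmer | (575, −160) | yaw −15.4° |
| Lid | – | about 0.25 rad |

All are within reach and match the given sizes. Next I close the fingers and head for the lid.

```bash
python3 -m handwheel '[[0,[10,0,-10],[0,0,0]],[0,[26,2,-25],[0,0,0]],[0,[26,2,-25],[0,0,0]],[0,[26,2,-25],[0,0,0]],[0,[26,2,-25],[0,0,0]],[0,[26,2,-25],[0,0,0]],[0,[26,2,-25],[0,0,0]],[0,[26,2,-25],[0,0,0]],[0,[26,2,-25],[0,0,0]],[0,[26,2,-25],[0,0,0]]]' 20
python3 -m handwheel '[[0,[26,2,-25],[0,0,0]],[0,[26,2,-25],[0,0,0]],[0,[26,2,-25],[0,0,0]],[0,[26,2,-25],[0,0,0]],[0,[26,2,-25],[0,0,0]],[0,[26,2,-25],[0,0,0]],[0,[26,2,-25],[0,0,0]],[0,[26,2,-25],[0,0,0]],[0,[26,2,-25],[0,0,0]],[0,[20,0,-20],[0,0,0]]]'
```

```text
time_s: 2.18
ee_pos: [347.6, 230.5, 196.0]
ee_rot: [-90.0, -0.0, -20.5]
force: [0.0, 0.6, -0.3]
gripper_width: 27.4
time_s: 3.02
ee_pos: [499.6, -88.5, 177.7]
ee_rot: [-90.0, -0.0, -20.6]
force: [0.4, 0.6, 0.0]
gripper_width: 0.3
```

```bash
python3 -m handwheel '[[0,[23,0,-24],[0,0,0]],[0,[23,0,-24],[0,0,0]],[0,[0,10,0],[0,0,0]],[0,[0,10,0],[0,0,0]],[0,[0,10,0],[0,0,0]],[0,[0,8,0],[0,0,0]],[0,[0,5,0],[0,0,0]],[0,[0,5,0],[0,0,0]],[0,[0,5,0],[0,0,0]],[0,[0,5,0],[0,0,0]]]'
```

```text
time_s: 3.85
ee_pos: [526.1, -146.0, 119.8]
ee_rot: [-90.0, -0.0, -20.5]
force: [0.1, 0.9, 1.7]
gripper_width: 0.6
```

```bash
python3 -m handwheel '[[0,[0,5,0],[0,0,0]],[0,[0,5,0],[0,0,0]],[0,[0,4,0],[0,0,0]],[0,[0,4,0],[0,0,0]],[0,[0,3,0],[0,0,0]],[0,[0,2,0],[0,0,0]],[0,[0,2,0],[0,0,0]],[0,[0,0,0],[0,0,0]],[0,[0,0,0],[0,0,0]],[0,[0,0,0],[0,0,0]]]'
```

```text
time_s: 4.68
ee_pos: [526.2, -146.6, 95.1]
ee_rot: [-90.0, -0.0, -20.5]
force: [-0.3, -0.8, -0.3]
gripper_width: 0.3
```

```bash
python3 -m handwheel '[[0,[0,1,0],[0,0,0]],[0,[0,1,0],[0,0,0]],[0,[0,1,0],[0,0,0]],[0,[0,1,0],[0,0,0]],[0,[0,0.5,0],[0,0,0]],[0,[0,0.5,0],[0,0,0]],[0,[0,0,0],[0,0,0]],[0,[0,0,0],[0,0,0]],[0,[0,0,0],[0,0,0]],[0,[0,0,0],[0,0,0]]]'
python3 - <<'E'
from h import *
im=env.grab_frame("side");cv2.imwrite("pics/lid1.png",cv2.resize(im[100:240,220:400][:,:,::-1],None,fx=4,fy=4))
print(env.state()["force"])
E
```

```text
time_s: 5.52
ee_pos: [526.3, -146.6, 93.0]
ee_rot: [-90.0, -0.1, -20.5]
force: [-4.9, 1.6, 18.2]
gripper_width: 0.4
[-4.60869954  1.46867046 18.22675134]
```

View pics/lid1.png

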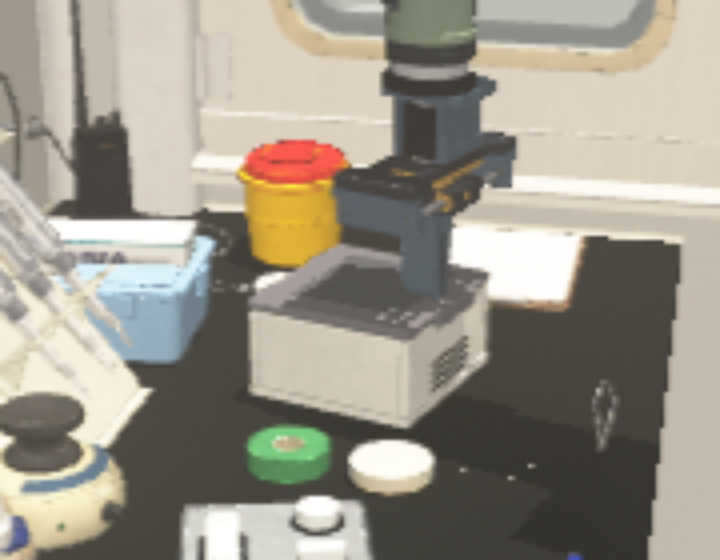

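The picture shows the lid lying flat on the body around (370,290), and the tip meets it at z = 93 mm with 18 N. Next I lift and go to the rocker.

```bash
python3 -m handwheel '[[0,[0,-20,0],[0,0,0]],[0,[0,-30,0],[0,0,0]],[0,[-7,0,40],[0,0,0]],[0,[-7,0,40],[0,0,0]],[0,[-7,0,40],[0,0,0]],[0,[-7,0,40],[0,0,0]],[0,[-7,0,40],[0,0,0]],[0,[-7,0,40],[0,0,0]],[0,[-7,0,40],[0,0,0]],[0,[-7,0,40],[0,0,0]]]'
python3 -m handwheel '[[0,[0,0,30],[0,0,0]],[0,[0,0,17],[0,0,0]],[0,[0,0,0],[0,-6,0]],[0,[0,0,0],[0,-6,0]],[0,[0,0,0],[0,-6,0]],[0,[0,0,0],[0,-6,0]],[0,[0,0,0],[0,-6,0]],[0,[0,0,0],[0,-6,0]],[0,[0,0,0],[0,0,0]],[0,[0,0,0],[0,0,0]]]'
python3 - <<'E'
from fit import *
s=env.state();print(s["ee_pos"],s["ee_rot"])
R=cv2.Rodrigues(np.zeros(3))[0]
from scipy.spatial.transform import Rotation as Ro
R=Ro.from_euler("xyz",s["ee_rot"],degrees=True).as_matrix()
for t in (W([560.3,238.5,np.radians(15.35)],(35,-31,68)),W([560.3,238.5,np.radians(15.35)],(-30,55,58)),W([560.3,238.5,np.radians(15.35)],(-30,-55,58))): print(t,R.T@(t-s["ee_pos"]))
for c in("side","top"):
  im=env.grab_frame(c);x,y=(200,100) if c=="side" else (120,100)
  cv2.imwrite(f"pics/{c}2.png",cv2.resize(im[y:y+180,x:x+200][:,:,::-1],None,fx=3,fy=3))
E
```

```text
time_s: 6.4
ee_pos: [585.6, 174.9, 140.0]
ee_rot: [-90.0, -0.0, -20.5]
force: [0.9, -1.0, -0.8]
gripper_width: 0.6
time_s: 7.23
ee_pos: [602.0, 216.9, 139.8]
ee_rot: [-90.0, 0.0, 15.3]
force: [0.0, -0.1, -0.1]
gripper_width: 0.8
[602.  216.9 139.8] [-90.    0.   15.3]
[602.3 217.9  68. ] [ 0.5 71.8  0.8]
[516.8 283.6  58. ] [-64.5  81.8  86.8]
[545.9 177.5  58. ] [-64.5  81.8 -23.2]
```

View pics/side2.png

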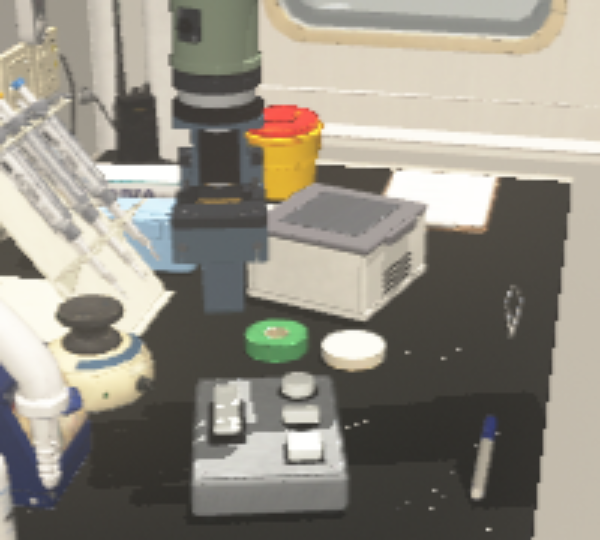

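View pics/top2.png

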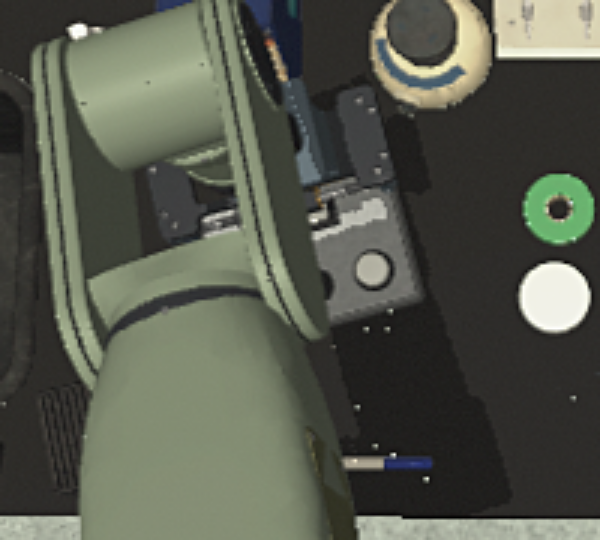

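The lid is still shut, seen around side pixel (340,215), and the tool stands over the rocker's raised end with its axes lined up with the pod. Next I press down.

```bash
python3 -m handwheel '[[0,[0,15,0],[0,0,0]],[0,[0,20,0],[0,0,0]],[0,[0,15,0],[0,0,0]],[0,[0,10,0],[0,0,0]],[0,[0,5,0],[0,0,0]],[0,[0,2,0],[0,0,0]],[0,[0,2,0],[0,0,0]],[0,[0,2,0],[0,0,0]],[0,[0,0,0],[0,0,0]],[0,[0,0,0],[0,0,0]]]'
python3 -m handwheel '[[0,[0,1,0],[0,0,0]],[0,[0,1,0],[0,0,0]],[0,[0,1,0],[0,0,0]],[0,[0,1,0],[0,0,0]],[0,[0,1,0],[0,0,0]],[0,[0,1,0],[0,0,0]],[0,[0,0.5,0],[0,0,0]],[0,[0,0.5,0],[0,0,0]],[0,[0,0,0],[0,0,0]],[0,[0,0,0],[0,0,0]]]'
```

```text
time_s: 8.17
ee_pos: [602.4, 217.0, 69.5]
ee_rot: [-90.0, -0.1, 15.5]
force: [-0.2, -0.1, -0.1]
gripper_width: 0.5
time_s: 9.0
ee_pos: [602.0, 217.0, 61.8]
ee_rot: [-90.0, 0.0, 15.5]
force: [0.3, -0.3, 0.2]
gripper_width: 0.1
```

```bash
python3 -m handwheel '[[0,[0,0.5,0],[0,0,0]],[0,[0,0.5,0],[0,0,0]],[0,[0,0.5,0],[0,0,0]],[0,[0,0.5,0],[0,0,0]],[0,[0,0.5,0],[0,0,0]],[0,[0,0.5,0],[0,0,0]],[0,[0,0,0],[0,0,0]],[0,[0,0,0],[0,0,0]],[0,[0,0,0],[0,0,0]],[0,[0,0,0],[0,0,0]]]'
python3 - <<'E'
from h import *
im=env.grab_frame("side");cv2.imwrite("pics/r1.png",cv2.resize(im[195:285,240:340][:,:,::-1],None,fx=6,fy=6))
E
```

```text
time_s: 9.83
ee_pos: [602.0, 216.9, 58.8]
ee_rot: [-90.0, 0.0, 15.5]
force: [-0.0, -0.2, -0.3]
gripper_width: 0.3
```

View pics/r1.png

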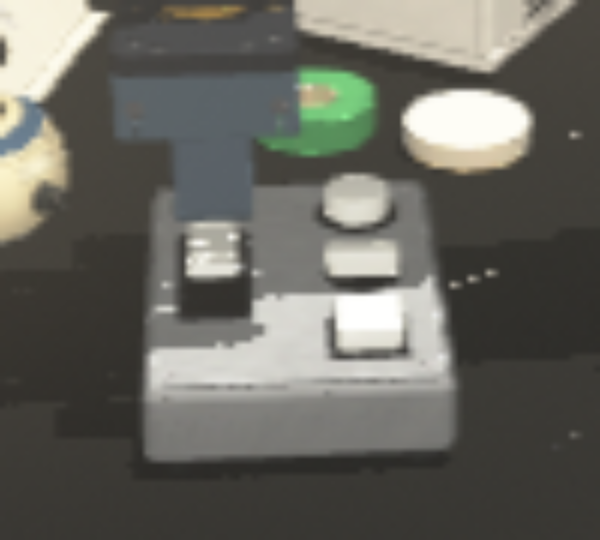

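The rocker's left end at (215,270) has risen and the fingertip sits on its right end. There is no firm stop yet, so I press further.

```bash
python3 -m handwheel '[[0,[0,0.5,0],[0,0,0]],[0,[0,0.5,0],[0,0,0]],[0,[0,0.5,0],[0,0,0]],[0,[0,0.5,0],[0,0,0]],[0,[0,0.5,0],[0,0,0]],[0,[0,0.5,0],[0,0,0]],[0,[0,0,0],[0,0,0]],[0,[0,0,0],[0,0,0]],[0,[0,0,0],[0,0,0]],[0,[0,0,0],[0,0,0]]]'
```

```text
time_s: 10.72
ee_pos: [602.2, 217.0, 57.7]
ee_rot: [-90.0, -0.1, 15.5]
force: [-3.2, -0.6, 9.7]
gripper_width: 0.4
```

The force reached 9.7 N at the stop. I lift and move over the square key.

```bash
python3 -m handwheel '[[0,[0,-10,0],[0,0,0]],[0,[0,-25,0],[0,0,0]],[0,[-21,0,29],[0,0,0]],[0,[-21,0,29],[0,0,0]],[0,[-22,0,29],[0,0,0]],[0,[0,0,0],[0,0,0]],[0,[0,0,0],[0,0,0]],[0,[0,0,0],[0,0,0]],[0,[0,0,0],[0,0,0]],[0,[0,0,0],[0,0,0]]]'
python3 - <<'E'
from h import *
im=env.grab_frame("side");cv2.imwrite("pics/r2.png",cv2.resize(im[195:285,240:340][:,:,::-1],None,fx=6,fy=6))
E
```

```text
time_s: 11.55
ee_pos: [518.2, 283.0, 90.9]
ee_rot: [-90.0, -0.0, 15.4]
force: [-0.3, -0.1, -0.3]
gripper_width: 0.4
```

View pics/r2.png

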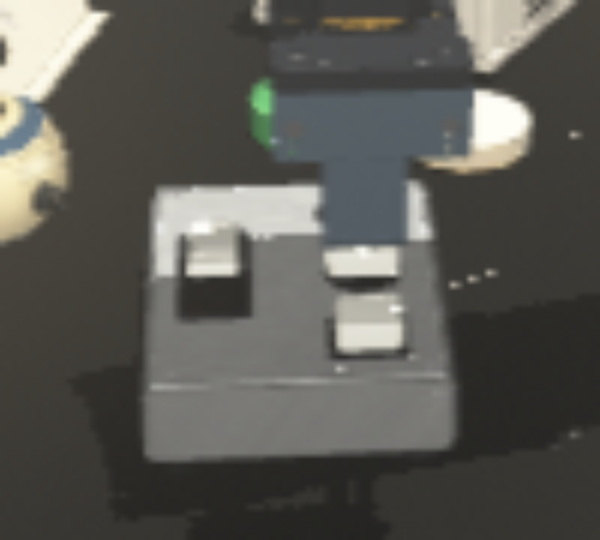

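The rocker now slopes the other way: its left end at (215,230) is raised, with the dark gap under it. The pod has not moved. Next is the square key.

```bash
python3 -m handwheel '[[0,[-1,10,0],[0,0,0]],[0,[0,10,0],[0,0,0]],[0,[0,6,0],[0,0,0]],[0,[0,3,0],[0,0,0]],[0,[0,2,0],[0,0,0]],[0,[0,2,0],[0,0,0]],[0,[0,2,0],[0,0,0]],[0,[0,1,0],[0,0,0]],[0,[0,1,0],[0,0,0]],[0,[0,0,0],[0,0,0]]]'
python3 -m handwheel '[[0,[0,0.5,0],[0,0,0]],[0,[0,0.5,0],[0,0,0]],[0,[0,0.5,0],[0,0,0]],[0,[0,0.5,0],[0,0,0]],[0,[0,0.5,0],[0,0,0]],[0,[0,0.5,0],[0,0,0]],[0,[0,0,0],[0,0,0]],[0,[0,0,0],[0,0,0]],[0,[0,0,0],[0,0,0]],[0,[0,0,0],[0,0,0]]]'
```

```text
time_s: 12.43
ee_pos: [516.3, 283.5, 54.1]
ee_rot: [-90.0, -0.0, 15.5]
force: [0.0, 0.0, -0.5]
gripper_width: 0.3
time_s: 13.27
ee_pos: [516.5, 283.6, 52.2]
ee_rot: [-90.0, -0.1, 15.5]
force: [-2.5, -1.4, 8.5]
gripper_width: 0.8
```

The key bottomed at z = 52.2 mm with 8.5 N, which matches 58 − 6 mm. I lift, pass over the bar key and go to the round key.

```bash
python3 -m handwheel '[[0,[0,-12,0],[0,0,0]],[0,[0,-26,0],[0,0,0]],[0,[0,0,0],[0,0,0]],[0,[0,0,-37],[0,0,0]],[0,[0,0,-37],[0,0,0]],[0,[0,0,-36],[0,0,0]],[0,[0,0,0],[0,0,0]],[0,[0,0,0],[0,0,0]],[0,[0,0,0],[0,0,0]],[0,[0,0,0],[0,0,0]]]'
python3 - <<'E'
from h import *
im=env.grab_frame("side");cv2.imwrite("pics/s2.png",cv2.resize(im[195:285,240:340][:,:,::-1],None,fx=6,fy=6))
E
```

```text
time_s: 14.1
ee_pos: [545.4, 178.3, 88.7]
ee_rot: [-90.0, 0.0, 15.5]
force: [-1.0, 0.3, -0.1]
gripper_width: 0.3
```

View pics/s2.png

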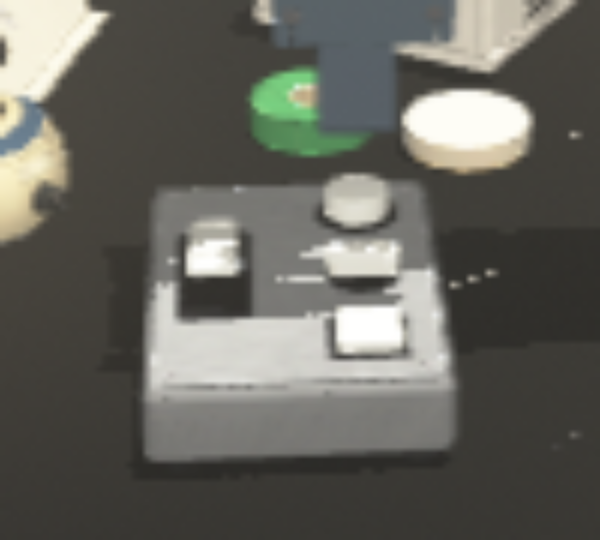

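The square key at (370,328) now stands lower: its top edge has gone from about row 293 to row 306. Next I press and hold the round key.

```bash
python3 -m handwheel '[[0,[0,10,0],[0,0,0]],[0,[0,10,0],[0,0,0]],[0,[0,6,0],[0,0,0]],[0,[0,3,0],[0,0,0]],[0,[0,2,0],[0,0,0]],[0,[0,2,0],[0,0,0]],[0,[0,1,0],[0,0,0]],[0,[0,1,0],[0,0,0]],[0,[0,1,0],[0,0,0]],[0,[0,1,0],[0,0,0]]]'
python3 -m handwheel '[[0,[0,0.5,0],[0,0,0]],[0,[0,0.5,0],[0,0,0]],[0,[0,0.5,0],[0,0,0]],[0,[0,0.5,0],[0,0,0]],[0,[0,0,0],[0,0,0]],[0,[0,0,0],[0,0,0]],[0,[0,0,0],[0,0,0]],[0,[0,0,0],[0,0,0]],[0,[0,0,0],[0,0,0]],[0,[0,0,0],[0,0,0]]]'
```

```text
time_s: 14.98
ee_pos: [545.5, 177.4, 52.3]
ee_rot: [-90.0, -0.0, 15.5]
force: [-2.5, 0.2, 4.6]
gripper_width: 0.7
time_s: 15.82
ee_pos: [545.6, 177.4, 52.1]
ee_rot: [-90.0, -0.1, 15.5]
force: [-5.4, -0.9, 15.1]
gripper_width: 0.5
```

```bash
python3 -m handwheel '[[0,[0,0,0],[0,0,0]],[0,[0,0,0],[0,0,0]],[0,[0,0,0],[0,0,0]],[0,[0,0,0],[0,0,0]],[0,[0,0,0],[0,0,0]],[0,[0,0,0],[0,0,0]],[0,[0,0,0],[0,0,0]],[0,[0,0,0],[0,0,0]],[0,[0,0,0],[0,0,0]],[0,[0,0,0],[0,0,0]]]'
python3 -m handwheel '[[0,[0,0,0],[0,0,0]],[0,[0,0,0],[0,0,0]],[0,[0,0,0],[0,0,0]],[0,[0,0,0],[0,0,0]],[0,[0,0,0],[0,0,0]],[0,[0,-10,0],[0,0,0]],[0,[0,-25,0],[0,0,0]],[0,[0,-35,0],[0,0,0]],[0,[0,-35,0],[0,0,0]],[0,[0,0,0],[0,0,0]]]'
python3 -m handwheel '[[0,[0,0,-30],[0,0,0]],[0,[0,0,-30],[0,0,0]],[0,[0,0,-30],[0,0,0]],[0,[0,0,-30],[0,0,0]],[0,[0,0,-30],[0,0,0]],[0,[0,0,0],[0,0,0]],[0,[0,0,0],[0,0,0]],[0,[0,0,0],[0,0,0]],[0,[0,0,0],[0,0,0]],[0,[0,0,0],[0,0,0]]]'
python3 - <<'E'
from h import *
im=env.grab_frame("side");cv2.imwrite("pics/e1.png",cv2.resize(im[195:285,240:340][:,:,::-1],None,fx=6,fy=6))
cv2.imwrite("pics/e1w.png",cv2.resize(im[140:290,230:400][:,:,::-1],None,fx=4,fy=4))
im=env.grab_frame("top");cv2.imwrite("pics/e2.png",im[:,:,::-1])
E
```

```text
time_s: 16.65
ee_pos: [545.5, 177.4, 52.1]
ee_rot: [-90.0, -0.0, 15.5]
force: [-5.4, -1.0, 14.6]
gripper_width: 0.3
time_s: 17.48
ee_pos: [550.4, 178.6, 162.3]
ee_rot: [-90.0, -0.9, 15.5]
force: [1.4, -0.1, 0.4]
gripper_width: 0.3
time_s: 18.32
ee_pos: [585.5, 33.9, 154.9]
ee_rot: [-90.0, -0.0, 15.6]
force: [0.2, 0.1, 0.6]
gripper_width: 0.7
```

View pics/e1.png

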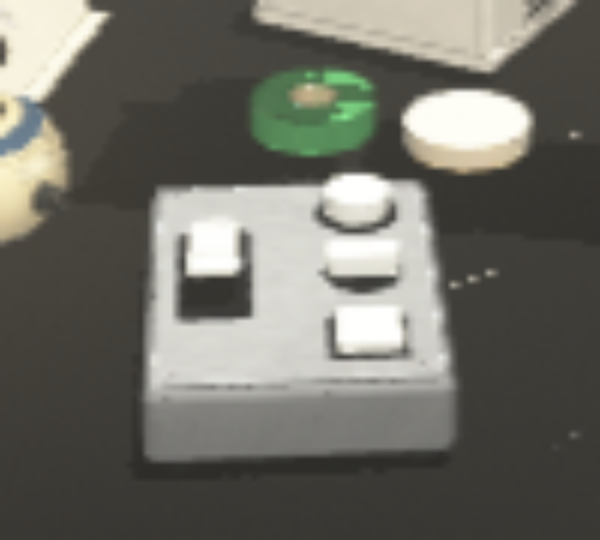

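View pics/e1w.png

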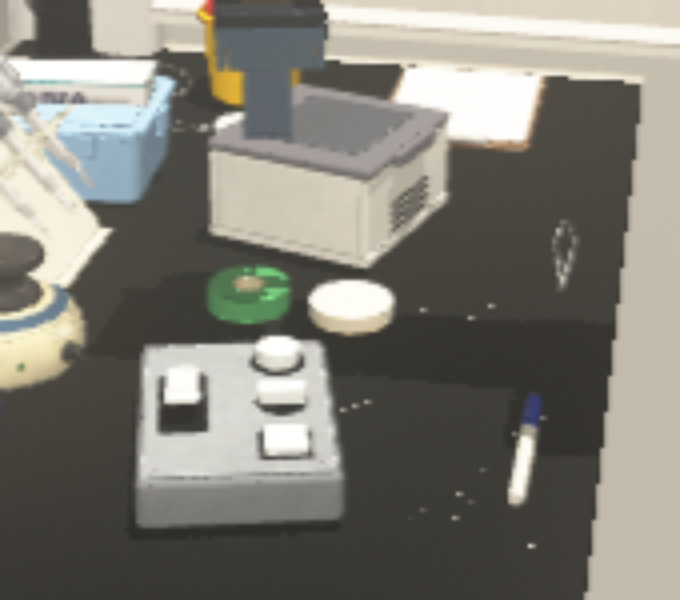

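View pics/e2.png

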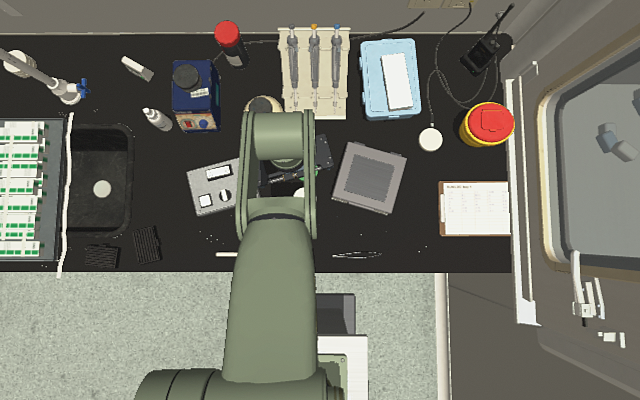

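The lid is flat, the rocker is over, the square key is down and the round and bar keys are up. The pod and bystanders are in place and the tool is clear, so I hand in.

```bash
python3 -c "
from workcell import env
print(env.job_done()); print(env.state()['time_s'])"
```

```text
the job is handed in; nothing more can be done
None
the job is handed in; nothing more can be done
```

I did the four steps in order with closed fingertips and handed the job in after about 18.4 s of the 54 s allowed; no verdict was reported.

| Step | Fingertip height at the end | Force |
|---|---|---|
| Lid pushed shut | 93.0 mm | 18 N |
| Rocker tipped right over | 57.7 mm | about 10 N |
| Square key pressed in | 52.2 mm | 8.5 N |
| Round key held in | 52.1 mm | about 15 N, about 2 s |

**Last pictures:** the lid is flat and the rocker's left end is raised. The square key is down, and the round and bar keys are up. The pod has not visibly moved and the robot is touching nothing. The tape, marker, tweezers and both petri dishes look to be where they started, though the arm hid the near dish and part of the marker from the top camera.

**Not measured directly:** joint angles and key travel are not reported, so I judged them from the fingertip heights, the firm stops and the pictures. The lid angle came out at 0.245 rad at the start, just under the stated 0.25 to 0.5, which is within the fit's error. The networks missed some of the keys and gave some false hits, so I took the key positions from picture points fitted to the given sizes instead. No other check failed or disagreed.

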